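Unlock the parked ring arm and hold it level over the filtration stand

TASK

The ring arm of the filtration stand is parked in the white dock, its heavy boss kept down by a push-and-turn catch: press the catch's black knob down, turn it anticlockwise (seen from above) to its stop and let it spring back up. Then grip the arm's beam at the balance point, lift it out without letting it tip, and hold it level about 3 cm above the top of the stand's column, with the boss's bore in line with the column and the ring over the beaker. Finish still holding it there so that I can guide it down; do not touch the stand or its beaker, and leave the other things on the bench where they are.

Things in the scene. Friction and masses are not known exactly. Their poses are not given: they have to be found in the camera images.
- dock: White parking dock, fixed. Origin on the bench under the boss seat; x along the parked arm to its ring, z up. Plate x -60 to 225, y -38 to 38 mm, with a lug to y = -97 at the catch, top 12 mm above the bench. Boss stands on a seat 24 mm up, bore over a loose spigot 14.5 mm tall; beam on a saddle at x = 135 mm between ears (21 mm apart, 9 mm up the beam). The catch is at x = -20, y = -60 mm.
- catch_grip (a point): Catch knob: black upright bar 40 mm long, 14 thick, z 86 to 116 mm over the bench, turning about its vertical middle line. Point on that axis, 103 mm over the bench (sinks with the knob); z up, y along the bar. A steel finger 14 mm wide below it (z 78.5 to 86.5 mm) reaches 72 mm along +y, over the boss when locked. Under it a round housing 39 mm wide, 72 mm high, flange 52 mm.
- catch_press (a joint): How far the knob is pressed down, m: 0 up, 0.008 fully down. A spring pushes it up with about 4 N at 0 and 8 N fully down.
- catch_turn (a joint): Turn of knob and finger, rad, growing anticlockwise from above: 0 locked (finger 9.5 mm over the boss's top), 1.25 released (finger clear of the arm). While the knob is up dogs hold it at either end (0.06 rad of play); it turns only when pressed more than about 6 mm (friction 0.03 N m) and springs up into the second notch at 1.25.
- support_arm: Ring arm, loose grey casting, about 0.68 kg: heavy boss (44 mm wide, 45 high, through bore 23) at one end, straight I-section beam 14 mm wide and 20 high, light ring (80 outside, 66 inside, 14 high) at the other. Origin on the bore's axis at the boss's underside; x to the ring, z up. Beam x 22 to 150 mm (fillet to 35), z 12.5 to 32.5 mm. A screw sticks out at -x to 42 mm.
- balance (a point): The arm's balance point, where the beam is to be gripped across its width: on the beam's middle line, half-way up the beam (22.5 mm above the boss's underside), 60 mm from the bore's axis and 38 mm clear of the boss. x along the beam to the ring, z up.
- bore (a point): Centre of the boss's bore at its underside. Axes as the arm.
- ring_mid (a point): Centre of the arm's ring, half-way up it (22.5 mm above the boss's underside), 190 mm from the bore's axis. Axes as the arm.
- stand: Grey filtration stand fixed to the bench: a base plate 275 x 100 mm, top 15 mm above the bench, with an upright steel column 19 mm thick whose top is 130 mm above the bench (a dark stop collar 35 mm wide round it at 80 to 92 mm). Origin on the bench under the column; x points from the column to the place of the beaker, z up. The plate runs from x = -40 to +235 mm.
- stand_top (a point): Centre of the column's top end, 130 mm above the bench. Axes as the stand.
- stand_place (a point): Middle of the dark round mat on which the beaker stands, 190 mm from the column along x, 15 mm above the bench.
- stand_beaker: Plastic beaker 61 x 64 mm and 72 mm high standing on the mat of the stand; origin at the centre of its underside. Not to be disturbed.
- near_beaker: Plastic beaker like it, standing on the bench; origin at the centre of its underside. Bystander.
- amber_bottle: Amber bottle with a black cap, 55 mm wide, 115 mm high; origin at the centre of its underside. Bystander.

How it is judged:
By the outcome, as a careful person would: the job done as asked, in the order asked, and still so for the second after the job is handed in, while the arm keeps its last pose, push and grip.
It also fails if it takes over 56 s, if anything falls off the work surface, if the arm or the gripper's body presses on something with over 40 N, if the wrist force passes 120 N, or if a joint passes its speed limit or range.

ROBOT

A 7-joint arm with a two-finger parallel gripper is mounted at the origin on the work surface; the furniture and walls round the work are solid. World frame = base frame: x ahead of the robot, y to its left, z up, the work surface at z = 0. Lengths are in m, angles in rad, forces in N, time in s.
With the tool pointing down it reaches from about 0.4 to 0.875 m from the base axis. Payload 6.5 kg.
Tool frame: the origin (TCP) lies midway between the tips of the shut fingers; the grasp point (between the pads) lies 19 mm behind it; z points along the fingers, x is the direction in which the jaws open and shut, and the axes are right-handed (so a half turn about z gives the same grasp; the last joint's range is limited). The gripper opens to 85 mm and grips with 20 to 120 N. Pads are 22 mm wide; open, the fingers measure 114 mm over their backs; the gripper's body (76 mm by 85 mm) begins 54 mm behind the grasp point. The pads swing forward as they close: fully open they stand 13 mm farther back than shut.
Start: joints at [-1.194, 0.536, -0.004, 1.538, 0.003, 1.067, -0.071], TCP at [0.279, 0.587, 0.231] pointing down, gripper open.
Joint ranges: [-2.7, 2.7], [-0.37, 2.16], [-1.27, 1.26], [0.24, 2.4], [-1.31, 4.45], [0.19, 1.91], [-2.76, 2.76]. Speed limits (rad/s): [2.39, 2.39, 3.14, 3.14, 3.14, 3.14, 3.14].

INTERFACE

Orientations are given as [roll, pitch, yaw] about the fixed x, y, z axes, in that order (R = Rz(yaw) Ry(pitch) Rx(roll)).
In Python, from bench import manip gives the robot as it stands.
- The arm moves only by the shell command python3 -m pendant 'ROWS' [FORCE]. ROWS is JSON, a list of rows, each an object of numbers: "fingers": the finger opening in m, from 0 to 0.0854; "dx", "dy", "dz": the shift along the tool's x, y, z in m; "ax", "ay", "az": the turn, a rotation vector about the tool's x, y, z in rad. In form: [{"fingers": .., "dx": .., "dy": .., "dz": .., "ax": .., "ay": .., "az": ..}, ...]. A call has 1 to 20 rows; each row is the pose to reach, as a shift and turn from the pose commanded when the call began, along the tool's axes at that moment; what a row does not reach only later rows make up. A row lasts 1/8 s, in which the tool goes at most 62.5 mm and 10.7 degrees, less where a joint would pass 70% of its speed; a pose out of reach is approached as far as the arm can. A call with a gripper value outside its range is refused whole. The fingers move at their own pace and stop on an object; FORCE is the grip in N (left out, the last holds). Time passes only in rows, so rows that repeat a pose let the fingers close. It gives the time, the measured TCP pose, the force and the opening at its end, in the units of the state.
- manip.read_state(): the state, without advancing time (a new reading comes with each control period).
- manip.snapshot(name): name is "side" or "top"; returns a dict with "img" (384x512x3 uint8, red, green, blue), "z_map" (384x512 float32, m along the optical axis (not along the pixel's ray), 0 where there is no reading), "fov_y" (degrees; the focal length in pixels is half the picture's height over the tangent of half this angle, whatever the lens; pixels are square), "cx", "cy" (the principal point, pixels), "R" (3x3) and "t" (3): a world point X has camera coordinates R X + t. Camera axes: x right, y down, z forward; pixel columns grow to the right and rows downward; lengths in m; the calibration is good to about 2 mm. A picture is of the moment at which its call begins.
- manip.finish_job(): hands the job in, once; it reports no verdict.
The state is a dict: "time_s": time; "joints": joint angles; "dq": joint speeds; "joint_torque": joint torques, N m; "eef_pos": TCP position; "ee_rot": TCP orientation; "contact_force": force on the tool from outside, world axes, zero at the start; "moment": the same for the moment, N m; "opening": finger opening in m.
Only numpy, scipy, OpenCV 4.12 (cv2) and the standard library are available. Lean on these libraries where they do the work, as an engineer would, in place of code of your own. Each camera call takes 0.05 s, during which the arm holds its last target.

## Working session

There is one attempt and no reset: what is moved stays moved. The work goes in short steps, Python scripts to look and compute and a shell command to move; the robot and the scene stay as the last step left them, time stands still between calls to the robot, and variables do not carry over. Pictures are saved under pics/ and viewed, and the job is handed in when it is done.

```bash
mkdir -p pics; ls; cat > h.py <<'E'
from bench import manip
import numpy as np, cv2
def snap(n,f):
    s=manip.snapshot(n); cv2.imwrite(f,cv2.cvtColor(s['img'],cv2.COLOR_RGB2BGR)); np.savez(f.replace('.png','.npz'),**{k:np.array(v) for k,v in s.items()}); return s
def K(s):
    f=(s['img'].shape[0]/2)/np.tan(np.radians(float(s['fov_y']))/2); return f,float(s['cx']),float(s['cy'])
def cloud(s):
    f,cx,cy=K(s); z=s['z_map']; v,u=np.mgrid[:z.shape[0],:z.shape[1]]
    P=np.stack([(u-cx)/f*z,(v-cy)/f*z,z],-1); W=(P-s['t'])@s['R']; W[z==0]=np.nan; return W
def onplane(s,u,v,h):
    f,cx,cy=K(s); d=np.array([(u-cx)/f,(v-cy)/f,1])@s['R']; c=-s['R'].T@s['t']; return c+d*(h-c[2])/d[2]
def proj(s,X):
    f,cx,cy=K(s); p=s['R']@np.array(X)+s['t']; return cx+f*p[0]/p[2],cy+f*p[1]/p[2]
E
python3 - <<'E'
from h import *
for n in('side','top'):
    s=snap(n,f'pics/{n}0.png'); print(n,s['fov_y'],s['cx'],s['cy'],-s['R'].T@s['t'],s['R'].round(3).tolist())
print(manip.read_state())
E
```

```text
pics
side 48.56830962600189 252.11902092176015 198.64092776585946 [0.26868658 1.41278962 0.74293535] [[-0.984, -0.174, 0.024], [-0.096, 0.414, -0.905], [0.147, -0.893, -0.425]]
top 52.90096299514796 257.1318847138518 189.02711328750004 [0.36024115 0.09318074 1.22172784] [[0.027, -1.0, -0.002], [-0.995, -0.026, -0.098], [0.098, 0.005, -0.995]]
{'time_s': 0.1, 'joints': array([-1.19422935,  0.53711828, -0.00446303,  1.53874845,  0.00259033,
        1.06729311, -0.07120698]), 'dq': array([ 1.54663488e-03, -2.71856307e-03, -9.02134593e-05, -1.94773348e-03,
       -1.21691796e-03, -1.23282695e-03,  2.37522647e-04]), 'joint_torque': array([ 3.14217381e-03, -5.84560382e+01,  1.05221786e+00, -2.59773624e+01,
        1.26453696e-02,  4.52728680e-03, -3.33844035e-06]), 'eef_pos': array([0.27824371, 0.58681825, 0.23049249]), 'ee_rot': array([3.14149818e+00, 1.55858859e-03, 1.12811026e+00]), 'contact_force': array([ 0.36965663, -0.36762422, -0.22735953]), 'moment': array([ 0.02651002, -0.01852202,  0.00099329]), 'opening': 0.08553265536896551}
```

View pics/side0.png

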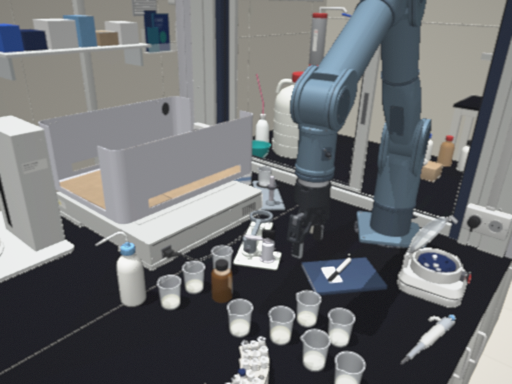

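View pics/top0.png

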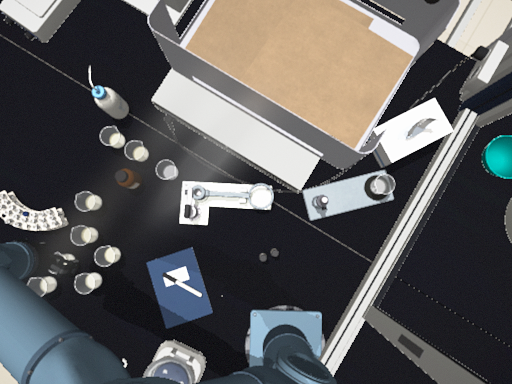

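```bash
python3 - <<'E'
from h import *
a=cv2.imread('pics/top0.png')[130:240,150:420]; cv2.imwrite('pics/top0z.png',cv2.resize(a,(798,325),interpolation=cv2.INTER_CUBIC))
a=cv2.imread('pics/side0.png')[150:310,200:340]; cv2.imwrite('pics/side0z.png',cv2.resize(a,(525,600),interpolation=cv2.INTER_CUBIC))
s=dict(np.load('pics/top0.npz')); W=cloud(s)
for u,v in[(198,192),(190,212),(262,197),(230,196),(321,202),(380,186),(340,190),(127,178),(167,170),(186,220),(212,190),(170,90),(240,140),(300,170),(180,60),(310,140)]: print(u,v,W[v,u].round(3))
E
```

```text
198 192 [0.462 0.281 0.04 ]
190 212 [0.398 0.293 0.096]
262 197 [0.454 0.083 0.012]
230 196 [0.451 0.181 0.056]
321 202 [ 0.436 -0.086  0.115]
380 186 [ 0.498 -0.286  0.016]
340 190 [ 0.482 -0.161  0.015]
127 178 [0.492 0.48  0.104]
167 170 [0.533 0.389 0.001]
186 220 [0.376 0.319 0.014]
212 190 [0.472 0.241 0.013]
170 90 [0.762 0.368 0.098]
240 140 [0.614 0.153 0.101]
300 170 [ 0.53  -0.026  0.095]
180 60 [0.789 0.309 0.251]
310 140 [ 0.59  -0.036  0.23 ]
```

View pics/top0z.png

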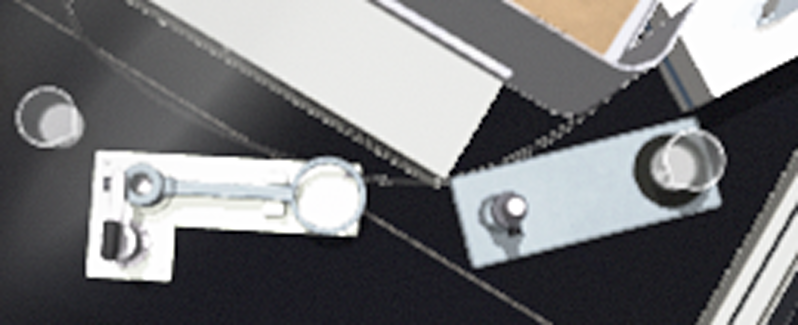

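View pics/side0z.png

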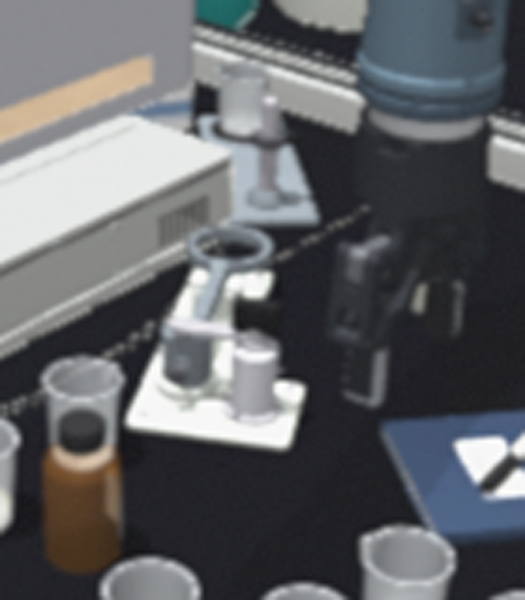

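```bash
python3 - <<'E'
from h import *
s=dict(np.load('pics/top0.npz')); W=cloud(s); I=s['img'].astype(int)
def rect(mask,h,roi,name):
    m=np.zeros(mask.shape,np.uint8); u0,u1,v0,v1=roi; m[v0:v1,u0:u1]=mask[v0:v1,u0:u1]
    m=cv2.morphologyEx(m,cv2.MORPH_CLOSE,np.ones((5,5)))
    n,l,st,_=cv2.connectedComponentsWithStats(m); k=1+np.argmax(st[1:,4]); c,_=cv2.findContours((l==k).astype(np.uint8),0,cv2.CHAIN_APPROX_NONE)
    c=max(c,key=len)[:,0]; P=np.array([onplane(s,*p,h)[:2] for p in c]); 
    r=cv2.minAreaRect((P*1000).astype(np.float32)); print(name,r,cv2.boxPoints(r).round(1).tolist(), st[k]); 
    cv2.imwrite(f'pics/m_{name}.png',(l==k).astype(np.uint8)*255)
    return P
z=W[...,2]
Pd=rect(((z>0.005)&(z<0.13)).astype(np.uint8),.012,(172,280,172,232),'dock')
Ps=rect(((z>0.009)&(z<0.022)).astype(np.uint8),.015,(296,402,165,226),'stand')
# plate-only white pts
zz=(z>0.006)&(z<0.018)
m=np.zeros_like(zz); m[172:232,172:280]=1
Q=W[zz&m][:,:2]*1000; r=cv2.minAreaRect(Q.astype(np.float32)); print('dockpts',r,cv2.boxPoints(r).round(1).tolist())
for lo,hi,nm in((.05,.06,'beam'),(.06,.075,'boss'),(.08,.13,'knob')):
    q=W[(z>lo)&(z<hi)&m]; print(nm,len(q),(q.mean(0)*1000).round(1),(q.min(0)*1000).round(),(q.max(0)*1000).round())
m=np.zeros_like(zz); m[165:226,296:402]=1
q=W[(z>.1)&(z<.15)&m&(W[...,1]>-.15)]; print('col',len(q),q.mean(0),q.max(0))
q=W[(z>.0)&(z<.15)&m&(W[...,1]<-.15)&(z>.03)]; print('bk',len(q),q.mean(0),q.max(0))
E
```

```text
dock ((440.96368408203125, 188.95550537109375), (179.4273223876953, 319.5945129394531), 1.5095218420028687) [[347.1000061035156, 346.29998779296875], [355.5, 26.899999618530273], [534.9000244140625, 31.600000381469727], [526.4000244140625, 351.1000061035156]] [ 177  172  103   58 3295]
stand ((475.40802001953125, -183.7585906982422), (116.0586929321289, 273.7264099121094), 15.740059852600098) [[382.3999938964844, -67.80000305175781], [456.70001220703125, -331.20001220703125], [568.4000244140625, -299.70001220703125], [494.1000061035156, -36.29999923706055]] [ 302  165   92   56 2487]
dockpts ((438.77618408203125, 199.351806640625), (337.40484619140625, 183.45761108398438), 89.29851531982422) [[345.0, 31.799999237060547], [528.4000244140625, 29.5], [532.5999755859375, 366.8999938964844], [349.1000061035156, 369.20001220703125]]
beam 395 [454.4 155.8  55.2] [378.  36.  50.] [521. 349.  60.]
boss 210 [451.9 254.4  68. ] [381.  34.  60.] [527. 355.  75.]
knob 236 [443.7 237.   97.7] [380.  35.  81.] [523. 306. 120.]
col 107 [ 0.49140519 -0.08256099  0.11946841] [ 0.54431826 -0.01379971  0.14994671]
bk 290 [ 0.49206359 -0.28619259  0.06219738] [ 0.56244514 -0.15299001  0.14864397]
```

View pics/m_dock.png

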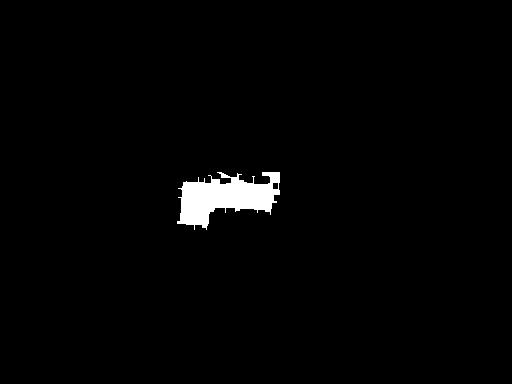

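```bash
cat > m.py <<'E'
from h import *
def edges(s,roi,thr,h,name):
    g=cv2.cvtColor(s['img'],cv2.COLOR_RGB2GRAY); u0,u1,v0,v1=roi
    c=cv2.resize(g[v0:v1,u0:u1],None,fx=8,fy=8,interpolation=cv2.INTER_LINEAR)
    m=(c>thr).astype(np.uint8); m=cv2.morphologyEx(m,cv2.MORPH_OPEN,np.ones((17,17)))
    n,l,st,_=cv2.connectedComponentsWithStats(m); k=1+np.argmax(st[1:,4]); m=(l==k).astype(np.uint8)
    cv2.imwrite(f'pics/m_{name}.png',cv2.resize(m*255,None,fx=.9,fy=.9))
    ct=max(cv2.findContours(m,0,cv2.CHAIN_APPROX_NONE)[0],key=len)[:,0]
    uv=(ct+.5)/8-.5+[u0,v0]
    return np.array([onplane(s,*p,h)[:2]*1000 for p in uv]),uv
def line(P,sel):
    vx,vy,x,y=cv2.fitLine(P[sel].astype(np.float32),cv2.DIST_HUBER,0,.01,.01).ravel(); return np.array([x,y]),np.array([vx,vy]),sel.sum()
E
python3 - <<'E'
from m import *
s=dict(np.load('pics/top0.npz'))
P,_=edges(s,(172,280,176,232),110,.012,'dock'); print(P.min(0),P.max(0))
ap=cv2.approxPolyDP(P.astype(np.float32)[:,None],9,True)[:,0]; print(ap.round(1).tolist())
P,_=edges(s,(296,402,165,226),110,.015,'stand')
ap=cv2.approxPolyDP(P.astype(np.float32)[:,None],9,True)[:,0]; print(ap.round(1).tolist())
E
```

```text
[362.27536195  47.70009157] [501.63834933 342.76691923]
[[366.3999938964844, 341.79998779296875], [362.8999938964844, 253.0], [420.1000061035156, 246.1999969482422], [416.20001220703125, 57.099998474121094], [490.29998779296875, 53.70000076293945], [500.29998779296875, 336.6000061035156]]
[[501.3999938964844, -331.29998779296875], [509.1000061035156, -310.6000061035156], [484.70001220703125, -311.6000061035156], [479.6000061035156, -299.3999938964844], [505.1000061035156, -307.0], [527.0, -281.20001220703125], [518.7000122070312, -311.79998779296875], [537.2999877929688, -312.29998779296875], [549.7999877929688, -287.6000061035156], [484.1000061035156, -50.79999923706055], [471.20001220703125, -42.400001525878906], [386.3999938964844, -74.80000305175781], [445.0, -284.3999938964844], [482.70001220703125, -237.5], [508.3999938964844, -238.3000030517578], [530.4000244140625, -260.79998779296875], [528.4000244140625, -276.8999938964844], [507.29998779296875, -256.3999938964844], [484.3999938964844, -257.5], [470.79998779296875, -309.20001220703125], [449.5, -290.29998779296875], [459.1000061035156, -327.5]]
```

View pics/m_dock.png

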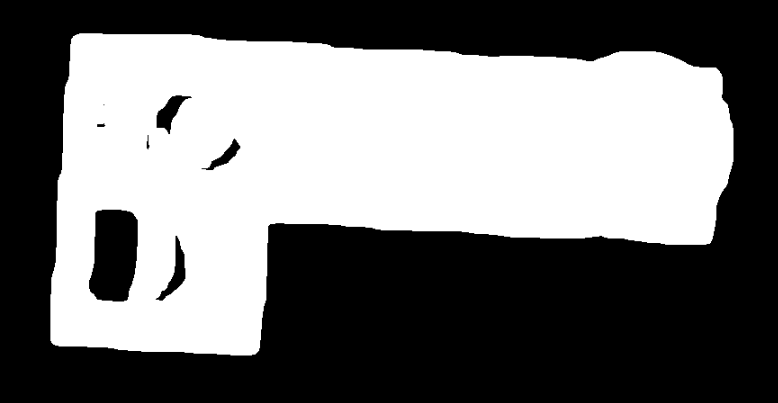

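View pics/m_stand.png

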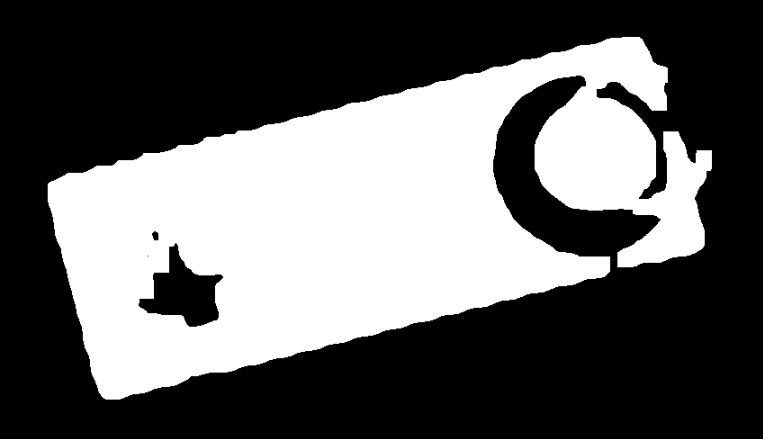

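```bash
cat >> m.py <<'E'
def T2(o,th,P): c,s_=np.cos(th),np.sin(th); return (P-o)@np.array([[c,-s_],[s_,c]])
def W2(o,th,p): c,s_=np.cos(th),np.sin(th); return o+np.array([[c,-s_],[s_,c]])@np.array(p)
def fit(P,o,th,E,tol=8):
    # E: list (axis,val,lo,hi): points with other coord in lo..hi should have coord axis = val
    from scipy.optimize import least_squares
    o=np.array(o,float)
    for it in range(3):
        q=T2(o,th,P); S=[(a,v,P[(abs(q[:,a]-v)<tol)&(q[:,1-a]>lo)&(q[:,1-a]<hi)]) for a,v,lo,hi in E]
        f=lambda x: np.concatenate([(T2(x[:2],x[2],p)[:,a]-v-x[3]*np.sign(v)*0)/np.sqrt(len(p)) for a,v,p in S if len(p)])
        r=least_squares(f,[*o,th,0],loss='soft_l1',f_scale=.3); o,th=r.x[:2],r.x[2]; tol=max(tol*.7,4)
    res=[(a,v,len(p),round(float(np.median(T2(o,th,p)[:,a]-v)),2)) for a,v,p in S if len(p)]
    return o,th,res
DE=[(1,38,-50,140),(1,-38,40,215),(1,-97,-55,10),(0,-60,-90,32)]+[(0,225,-36,-12)]
E
python3 - <<'E'
from m import *
s=dict(np.load('pics/top0.npz'))
P,_=edges(s,(172,280,176,232),110,.012,'dock')
o,th,r=fit(P,[460,277],np.radians(-92),DE); print(o,np.degrees(th),r)
for n,p in(('knob',(-20,-60)),('bal',(60,0)),('ring',(190,0))): print(n,W2(o,th,p).round(1))
P,_=edges(s,(296,402,165,226),110,.015,'stand')
o2,t2,r=fit(P,[437,-88],np.radians(-74),[(1,50,-35,200),(1,-50,-35,200),(0,-40,-45,45)],10); print(o2,np.degrees(t2),r)
print('place',W2(o2,t2,(190,0)))
a=cv2.resize(cv2.cvtColor(s['img'],cv2.COLOR_RGB2BGR)[160:240,165:415],None,fx=3.2,fy=3.2,interpolation=cv2.INTER_CUBIC)
def mk(o,th,p,z,c):
    w=W2(o,th,p); u,v=proj(s,[w[0]/1000,w[1]/1000,z/1000]); cv2.drawMarker(a,(int((u-165+.5)*3.2),int((v-160+.5)*3.2)),c,0,8,1)
mk(o,th,(-20,-60),116,(0,0,255)); mk(o,th,(0,0),69,(0,0,255)); mk(o,th,(60,0),56,(0,255,0)); mk(o,th,(190,0),53,(0,0,255))
mk(o2,t2,(0,0),130,(0,0,255)); mk(o2,t2,(190,0),15,(0,0,255)); mk(o,th,(-20,-60),12,(255,0,0))
for x in range(0,360,30): mk(o,th,(190+40*np.cos(np.radians(x)),40*np.sin(np.radians(x))),53,(255,0,255))
cv2.imwrite('pics/ov.png',a)
E
```

```text
[460.50371616 279.4619833 ] -91.77713466939596 [(1, 38, 480, 1.49), (1, -38, 446, -0.78), (1, -97, 167, -0.72), (0, -60, 310, -0.66), (0, 225, 59, 0.65)]
knob [401.2 301.3]
bal [458.6 219.5]
ring [454.6  89.6]
[443.17570764 -91.8280158 ] -74.34607823826414 [(1, 50, 579, -0.61), (1, -50, 587, 0.4), (0, -40, 224, 0.03)]
place [ 494.44267529 -274.78073655]
```

View pics/ov.png

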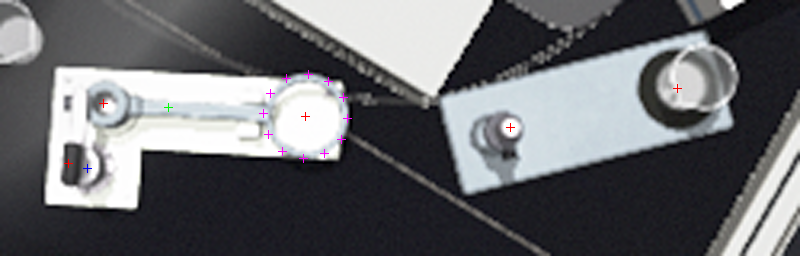

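```bash
cat > rel.py <<'E'
import sys
from h import *
from scipy.spatial.transform import Rotation as R
x,y,z,yaw=map(float,sys.argv[1:5]); st=manip.read_state()
A=R.from_euler('xyz',st['ee_rot']); B=R.from_euler('xyz',[np.pi,0,np.radians(yaw)])
d=A.inv().apply(np.array([x,y,z])-st['eef_pos']); r=(A.inv()*B).as_rotvec()
print('now',st['time_s'],st['eef_pos'].round(4),np.degrees(st['ee_rot']).round(2),'F',st['contact_force'].round(1),'M',st['moment'].round(2),'op',round(st['opening'],4),'q',st['joints'].round(2))
print('d',d.round(4),'a',r.round(4))
E
python3 rel.py .4012 .3013 .20 -91.8
python3 - <<'E'
from h import *
s=dict(np.load('pics/top0.npz')); W=cloud(s); q=W.reshape(-1,3); q=q[np.isfinite(q[:,0])]
for y0 in np.arange(-.4,.4,.05):
    k=q[(q[:,1]>y0)&(q[:,1]<y0+.05)&(q[:,0]>.38)]; 
    print(round(y0,2),*[ (t,round(float(np.sort(k[k[:,2]>t][:,0])[2]),3)) if (k[:,2]>t).sum()>3 else None for t in(.08,.12,.18,.22)])
E
```

```text
now 0.1 [0.2782 0.5868 0.2305] [1.7999e+02 9.0000e-02 6.4640e+01] F [ 0.4 -0.4 -0.2] M [ 0.03 -0.02  0.  ] op 0.0855 q [-1.19  0.54 -0.    1.54  0.    1.07 -0.07]
d [-0.2053  0.2334  0.0308] a [2.2000e-03 3.0000e-04 2.7303e+00]
-0.4 (0.08, 0.592) (0.12, 0.661) (0.18, 0.662) (0.22, 0.864)
-0.35 (0.08, 0.482) (0.12, 0.637) (0.18, 0.648) (0.22, 0.836)
-0.3 (0.08, 0.467) (0.12, 0.689) (0.18, 0.964) (0.22, 0.964)
-0.25 (0.08, 0.496) (0.12, 0.604) (0.18, 0.993) None
-0.2 (0.08, 0.534) (0.12, 0.534) (0.18, 0.534) (0.22, 0.534)
-0.15 (0.08, 0.421) (0.12, 0.532) (0.18, 0.532) (0.22, 0.532)
-0.1 (0.08, 0.418) (0.12, 0.435) (0.18, 0.552) (0.22, 0.552)
-0.05 (0.08, 0.472) (0.12, 0.581) (0.18, 0.581) (0.22, 0.581)
-0.0 (0.08, 0.486) (0.12, 0.61) (0.18, 0.61) (0.22, 0.611)
0.05 (0.08, 0.515) (0.12, 0.639) (0.18, 0.639) (0.22, 0.639)
0.1 (0.08, 0.543) (0.12, 0.669) (0.18, 0.669) (0.22, 0.669)
0.15 (0.08, 0.574) (0.12, 0.697) (0.18, 0.697) (0.22, 0.697)
0.2 (0.08, 0.602) (0.12, 0.725) (0.18, 0.726) (0.22, 0.726)
0.25 (0.08, 0.381) (0.12, 0.754) (0.18, 0.754) (0.22, 0.754)
0.3 (0.08, 0.383) (0.12, 0.783) (0.18, 0.783) (0.22, 0.783)
0.35 (0.08, 0.688) (0.12, 0.812) (0.18, 0.812) (0.22, 0.812)
```

```bash
R='{"fingers":0.0854,"dx":-0.2053,"dy":0.2334,"dz":0.03,"ax":0.0022,"ay":0.0003,"az":2.7303}'; python3 -m pendant '[{"fingers":0.0854,"dx":-0.05,"dy":0.06,"dz":0.0,"az":0.18},{"fingers":0.0854,"dx":-0.1,"dy":0.115,"dz":0.01,"az":0.36},{"fingers":0.0854,"dx":-0.15,"dy":0.17,"dz":0.02,"az":0.54},{"fingers":0.0854,"dx":-0.205,"dy":0.233,"dz":0.03,"az":0.72},{"fingers":0.0854,"dx":-0.205,"dy":0.233,"dz":0.03,"az":0.9},{"fingers":0.0854,"dx":-0.205,"dy":0.233,"dz":0.03,"az":1.08},{"fingers":0.0854,"dx":-0.205,"dy":0.233,"dz":0.03,"az":1.26},{"fingers":0.0854,"dx":-0.205,"dy":0.233,"dz":0.03,"az":1.44},{"fingers":0.0854,"dx":-0.205,"dy":0.233,"dz":0.03,"az":1.62},{"fingers":0.0854,"dx":-0.205,"dy":0.233,"dz":0.03,"az":1.8},{"fingers":0.0854,"dx":-0.205,"dy":0.233,"dz":0.03,"az":1.98},{"fingers":0.0854,"dx":-0.205,"dy":0.233,"dz":0.03,"az":2.16},{"fingers":0.0854,"dx":-0.205,"dy":0.233,"dz":0.03,"az":2.34},{"fingers":0.0854,"dx":-0.205,"dy":0.233,"dz":0.03,"az":2.52},{"fingers":0.0854,"dx":-0.205,"dy":0.233,"dz":0.03,"az":2.7},{"fingers":0.0854,"dx":-0.205,"dy":0.233,"dz":0.03,"ax":0.002,"az":2.73},{"fingers":0.0854,"dx":-0.205,"dy":0.233,"dz":0.03,"ax":0.002,"az":2.73},{"fingers":0.0854,"dx":-0.205,"dy":0.233,"dz":0.03,"ax":0.002,"az":2.73}]' 60; python3 rel.py .4012 .3013 .11 -91.8
python3 - <<'E'
from h import *
snap('side','pics/side1.png');snap('top','pics/top1.png')
a=cv2.imread('pics/side1.png')[120:320,180:400]; b=cv2.imread('pics/top1.png')[150:300,100:320]
a=cv2.resize(a,(440,400),interpolation=2); b=cv2.resize(b,(352,240),interpolation=2); o=np.zeros((400,800,3),np.uint8); o[:,:440]=a; o[:240,440:792]=b; cv2.imwrite('pics/c1.png',o)
E
```

```text
now 0.1 [0.2782 0.5868 0.2305] [1.7999e+02 9.0000e-02 6.4640e+01] F [ 0.4 -0.4 -0.2] M [ 0.03 -0.02  0.  ] op 0.0855 q [-1.19  0.54 -0.    1.54  0.    1.07 -0.07]
d [-0.2051  0.2334  0.1208] a [2.2000e-03 3.0000e-04 2.7303e+00]$[0]: bad value
```

View pics/c1.png

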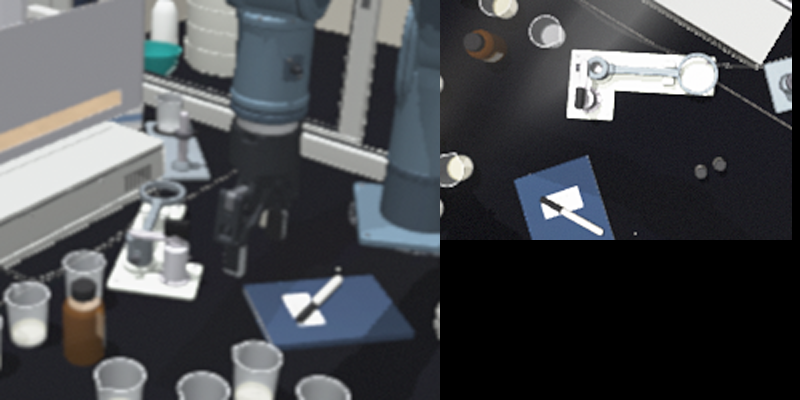

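```bash
python3 -m pendant '[{"fingers":0.085,"dx":-0.05,"dy":0.06,"dz":0.0,"ax":0,"ay":0,"az":0.18},{"fingers":0.085,"dx":-0.1,"dy":0.115,"dz":0.01,"ax":0,"ay":0,"az":0.36},{"fingers":0.085,"dx":-0.15,"dy":0.17,"dz":0.02,"ax":0,"ay":0,"az":0.54},{"fingers":0.085,"dx":-0.205,"dy":0.233,"dz":0.03,"ax":0,"ay":0,"az":0.72},{"fingers":0.085,"dx":-0.205,"dy":0.233,"dz":0.03,"ax":0,"ay":0,"az":0.9},{"fingers":0.085,"dx":-0.205,"dy":0.233,"dz":0.03,"ax":0,"ay":0,"az":1.08},{"fingers":0.085,"dx":-0.205,"dy":0.233,"dz":0.03,"ax":0,"ay":0,"az":1.26},{"fingers":0.085,"dx":-0.205,"dy":0.233,"dz":0.03,"ax":0,"ay":0,"az":1.44},{"fingers":0.085,"dx":-0.205,"dy":0.233,"dz":0.03,"ax":0,"ay":0,"az":1.62},{"fingers":0.085,"dx":-0.205,"dy":0.233,"dz":0.03,"ax":0,"ay":0,"az":1.8},{"fingers":0.085,"dx":-0.205,"dy":0.233,"dz":0.03,"ax":0,"ay":0,"az":1.98},{"fingers":0.085,"dx":-0.205,"dy":0.233,"dz":0.03,"ax":0,"ay":0,"az":2.16},{"fingers":0.085,"dx":-0.205,"dy":0.233,"dz":0.03,"ax":0,"ay":0,"az":2.34},{"fingers":0.085,"dx":-0.205,"dy":0.233,"dz":0.03,"ax":0,"ay":0,"az":2.52},{"fingers":0.085,"dx":-0.205,"dy":0.233,"dz":0.03,"ax":0,"ay":0,"az":2.7},{"fingers":0.085,"dx":-0.205,"dy":0.233,"dz":0.03,"ax":0.002,"ay":0,"az":2.73},{"fingers":0.085,"dx":-0.205,"dy":0.233,"dz":0.03,"ax":0.002,"ay":0,"az":2.73},{"fingers":0.085,"dx":-0.205,"dy":0.233,"dz":0.03,"ax":0.002,"ay":0,"az":2.73}]' 60; python3 rel.py .4012 .3013 .11 -91.8
cat > cc.py <<'E'
from h import *
import sys
n=sys.argv[1]
snap('side',f'pics/side{n}.png');snap('top',f'pics/top{n}.png')
a=cv2.imread(f'pics/side{n}.png')[130:310,170:350]; b=cv2.imread(f'pics/top{n}.png')[140:270,150:410]
o=np.zeros((400,800,3),np.uint8); o[:,:400]=cv2.resize(a,(400,400),interpolation=2); o[:200,400:]=cv2.resize(b,(400,200),interpolation=2); cv2.imwrite(f'pics/c{n}.png',o)
E
python3 cc.py 2
```

```text
time_s: 2.45
eef_pos: [0.4012, 0.3022, 0.2013]
ee_rot: [-3.141, 0.001, -1.6]
contact_force: [0.5, -0.2, -1.1]
opening: 0.0848
now 2.45 [0.4012 0.3022 0.2013] [-1.7999e+02  9.0000e-02 -9.1680e+01] F [ 0.5 -0.2 -1.1] M [0.04 0.02 0.04] op 0.0848 q [-1.26  0.38  0.65  1.98 -0.3   0.88 -2.05]
d [ 0.001  -0.      0.0913] a [-0.0002  0.0015  0.0021]
```

View pics/c2.png

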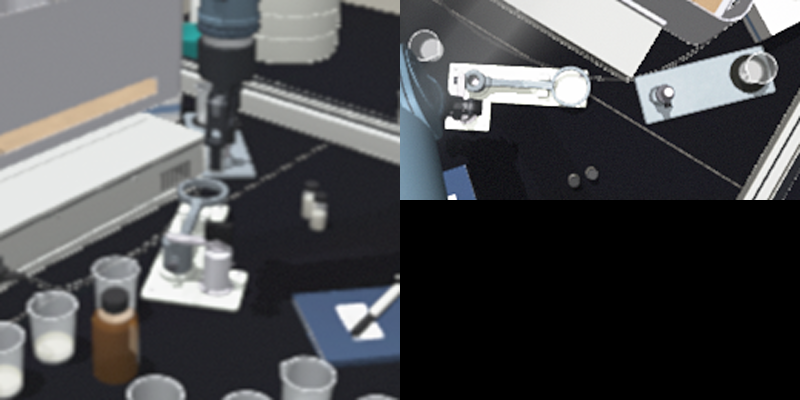

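```bash
python3 -m pendant '[{"fingers":0.085,"dx":0.001,"dy":0,"dz":0.05,"ax":0,"ay":0,"az":0.002},{"fingers":0.085,"dx":0.001,"dy":0,"dz":0.085,"ax":0,"ay":0,"az":0.002},{"fingers":0.085,"dx":0.001,"dy":0,"dz":0.107,"ax":0,"ay":0,"az":0.002},{"fingers":0.085,"dx":0.001,"dy":0,"dz":0.107,"ax":0,"ay":0,"az":0.002},{"fingers":0.085,"dx":0.001,"dy":0,"dz":0.107,"ax":0,"ay":0,"az":0.002}]' 60; python3 -m pendant '[{"fingers":0.005,"dx":0,"dy":0,"dz":0,"ax":0,"ay":0,"az":0},{"fingers":0.005,"dx":0,"dy":0,"dz":0,"ax":0,"ay":0,"az":0},{"fingers":0.005,"dx":0,"dy":0,"dz":0,"ax":0,"ay":0,"az":0},{"fingers":0.005,"dx":0,"dy":0,"dz":0,"ax":0,"ay":0,"az":0},{"fingers":0.005,"dx":0,"dy":0,"dz":0,"ax":0,"ay":0,"az":0},{"fingers":0.005,"dx":0,"dy":0,"dz":0,"ax":0,"ay":0,"az":0}]' 60;python3 rel.py .4012 .3013 .086 -91.8;python3 cc.py 3
```

```text
time_s: 3.18
eef_pos: [0.4019, 0.3017, 0.0951]
ee_rot: [-3.14, 0.002, -1.604]
contact_force: [0.4, -0.0, 1.3]
opening: 0.085
time_s: 3.92
eef_pos: [0.4012, 0.2996, 0.0942]
ee_rot: [3.141, -0.001, -1.605]
contact_force: [-1.9, -5.7, 3.2]
opening: 0.0128
now 3.925 [0.4012 0.2996 0.0942] [ 1.7998e+02 -4.0000e-02 -9.1970e+01] F [-1.9 -5.7  3.2] M [-1.    0.05  0.05] op 0.0128 q [-1.15  0.55  0.54  2.05 -0.45  0.66 -1.92]
d [-0.0017  0.      0.0082] a [ 0.0003 -0.0007 -0.0029]
```

View pics/c3.png

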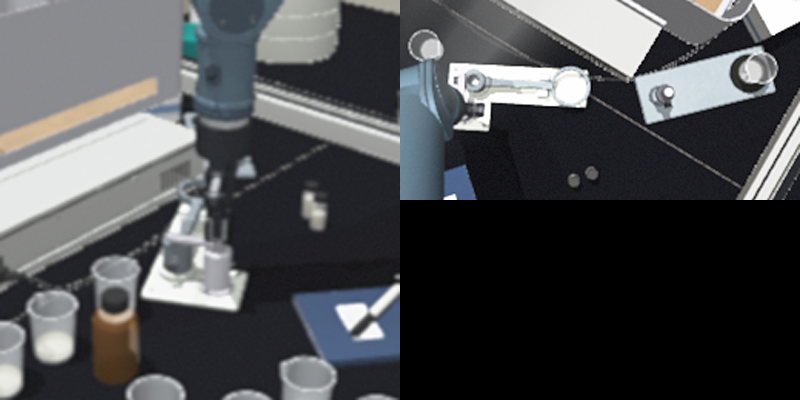

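```bash
python3 -m pendant '[{"fingers":0.005,"dx":0.0015,"dy":0,"dz":0.003,"ax":0,"ay":0,"az":0},{"fingers":0.005,"dx":0.002,"dy":0,"dz":0.006,"ax":0,"ay":0,"az":0},{"fingers":0.005,"dx":0.002,"dy":0,"dz":0.009,"ax":0,"ay":0,"az":0},{"fingers":0.005,"dx":0.002,"dy":0,"dz":0.011,"ax":0,"ay":0,"az":0},{"fingers":0.005,"dx":0.002,"dy":0,"dz":0.011,"ax":0,"ay":0,"az":0}]' 80; python3 rel.py .4012 .3 .086 -91.8
```

```text
time_s: 4.65
eef_pos: [0.4019, 0.2998, 0.0864]
ee_rot: [3.141, 0.004, -1.605]
contact_force: [-10.7, -8.9, 47.3]
opening: 0.0121
now 4.65 [0.4019 0.2998 0.0864] [179.96   0.24 -91.95] F [-10.7  -8.9  47.3] M [-2.04  2.45  0.02] op 0.0121 q [-1.14  0.56  0.52  2.05 -0.47  0.64 -1.9 ]
d [-0.0002  0.0007  0.0004] a [ 0.0006  0.0042 -0.0026]
```

```bash
python3 -m pendant '[{"fingers":0.005,"dx":0.001,"dy":0.001,"dz":-0.0025,"ax":0,"ay":0,"az":0},{"fingers":0.005,"dx":0.001,"dy":0.001,"dz":-0.0025,"ax":0,"ay":0,"az":0}]' 80; python3 rel.py .4012 .3 .086 -91.8
```

```text
time_s: 4.9
eef_pos: [0.4012, 0.2993, 0.0868]
ee_rot: [-3.139, 0.004, -1.604]
contact_force: [-0.8, -2.1, 13.7]
opening: 0.012
now 4.9 [0.4012 0.2993 0.0868] [-179.87    0.21  -91.91] F [-0.8 -2.1 13.7] M [-0.55  0.34 -0.04] op 0.012 q [-1.14  0.56  0.52  2.06 -0.47  0.63 -1.9 ]
d [-0.0007  0.      0.0008] a [-0.0023  0.0036 -0.0019]
```

```bash
python3 -m pendant '[{"fingers":0.005,"dx":0,"dy":0,"dz":0,"ax":0,"ay":0,"az":-0.1},{"fingers":0.005,"dx":0,"dy":0,"dz":0,"ax":0,"ay":0,"az":-0.2},{"fingers":0.005,"dx":0,"dy":0,"dz":0,"ax":0,"ay":0,"az":-0.3},{"fingers":0.005,"dx":0,"dy":0,"dz":0,"ax":0,"ay":0,"az":-0.4},{"fingers":0.005,"dx":0,"dy":0,"dz":0,"ax":0,"ay":0,"az":-0.4}]' 80; python3 rel.py .4012 .2993 .0868 -20.2
```

```text
time_s: 5.52
eef_pos: [0.4011, 0.2992, 0.0868]
ee_rot: [-3.139, 0.003, -1.203]
contact_force: [-1.2, -2.9, 14.3]
opening: 0.0123
now 5.525 [0.4011 0.2992 0.0868] [-1.7984e+02  1.5000e-01 -6.8930e+01] F [-1.2 -2.9 14.3] M [-0.6   0.43  0.01] op 0.0123 q [-1.06  0.54  0.42  2.05 -0.37  0.62 -1.59]
d [-0.0001 -0.0001  0.    ] a [-0.0038  0.0012 -0.8506]
```

```bash
python3 -m pendant '[{"fingers":0.005,"dx":0,"dy":0,"dz":0,"ax":0,"ay":0,"az":-0.12},{"fingers":0.005,"dx":0,"dy":0,"dz":0,"ax":0,"ay":0,"az":-0.24},{"fingers":0.005,"dx":0,"dy":0,"dz":0,"ax":0,"ay":0,"az":-0.36},{"fingers":0.005,"dx":0,"dy":0,"dz":0,"ax":0,"ay":0,"az":-0.48},{"fingers":0.005,"dx":0,"dy":0,"dz":0,"ax":0,"ay":0,"az":-0.6},{"fingers":0.005,"dx":0,"dy":0,"dz":0,"ax":0,"ay":0,"az":-0.7},{"fingers":0.005,"dx":0,"dy":0,"dz":0,"ax":0,"ay":0,"az":-0.79},{"fingers":0.005,"dx":0,"dy":0,"dz":0,"ax":0,"ay":0,"az":-0.85},{"fingers":0.005,"dx":0,"dy":0,"dz":0,"ax":0,"ay":0,"az":-0.87},{"fingers":0.005,"dx":0,"dy":0,"dz":0,"ax":0,"ay":0,"az":-0.87}]' 80; python3 rel.py .4012 .2993 .0868 -20.2
```

```text
time_s: 6.78
eef_pos: [0.4011, 0.2988, 0.0868]
ee_rot: [-3.139, -0.001, -0.334]
contact_force: [-1.4, -3.6, 12.9]
opening: 0.0122
now 6.775 [0.4011 0.2988 0.0868] [-1.7982e+02 -4.0000e-02 -1.9150e+01] F [-1.4 -3.6 12.9] M [-0.81  0.46  0.01] op 0.0122 q [-0.88  0.51  0.19  2.04 -0.16  0.6  -0.91]
d [-0.0001 -0.0004  0.    ] a [-0.0031 -0.0007  0.0182]
```

```bash
python3 -m pendant '[{"fingers":0.005,"dx":0,"dy":0,"dz":0,"ax":0,"ay":0,"az":-0.03},{"fingers":0.005,"dx":0,"dy":0,"dz":0,"ax":0,"ay":0,"az":-0.06},{"fingers":0.005,"dx":0,"dy":0,"dz":0,"ax":0,"ay":0,"az":-0.06}]' 80; python3 rel.py .4012 .2993 .0868 -20.2; python3 cc.py 4
```

```text
time_s: 7.15
eef_pos: [0.4012, 0.2987, 0.0868]
ee_rot: [-3.138, -0.0, -0.28]
contact_force: [-0.1, -2.3, 13.5]
opening: 0.0121
now 7.15 [0.4012 0.2987 0.0868] [-1.7979e+02 -1.0000e-02 -1.6040e+01] F [-0.1 -2.3 13.5] M [-0.73  0.53 -1.56] op 0.0121 q [-0.87  0.51  0.17  2.04 -0.15  0.6  -0.87]
d [-0.0002 -0.0006  0.    ] a [-0.0036  0.      0.0727]
```

View pics/c4.png

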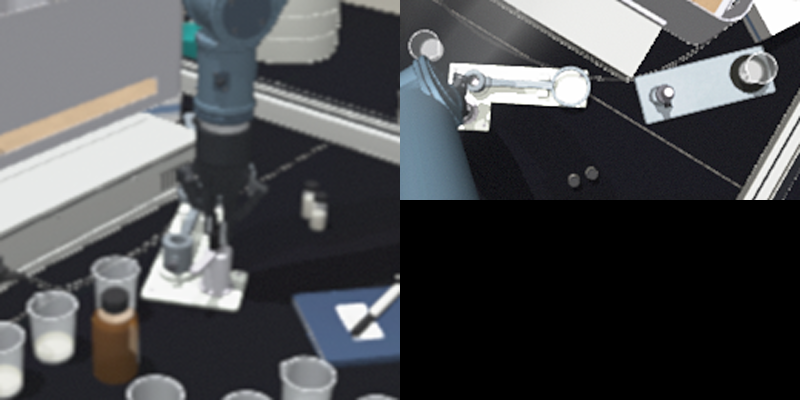

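```bash
python3 -m pendant '[{"fingers":0.005,"dx":0,"dy":0,"dz":0,"ax":0,"ay":0,"az":0.035},{"fingers":0.005,"dx":0,"dy":0,"dz":-0.003,"ax":0,"ay":0,"az":0.035},{"fingers":0.005,"dx":0,"dy":0,"dz":-0.006,"ax":0,"ay":0,"az":0.035},{"fingers":0.005,"dx":0,"dy":0,"dz":-0.0075,"ax":0,"ay":0,"az":0.035},{"fingers":0.005,"dx":0,"dy":0,"dz":-0.0075,"ax":0,"ay":0,"az":0.035}]' 60; python3 rel.py .4012 .2993 .0868 -20.2
python3 -m pendant '[{"fingers":0.03,"dx":0,"dy":0,"dz":0,"ax":0,"ay":0,"az":0},{"fingers":0.05,"dx":0,"dy":0,"dz":0,"ax":0,"ay":0,"az":0},{"fingers":0.05,"dx":0,"dy":0,"dz":0,"ax":0,"ay":0,"az":0},{"fingers":0.05,"dx":0,"dy":0,"dz":0,"ax":0,"ay":0,"az":0},{"fingers":0.05,"dx":0,"dy":0,"dz":-0.03,"ax":0,"ay":0,"az":0},{"fingers":0.05,"dx":0,"dy":0,"dz":-0.06,"ax":0,"ay":0,"az":0},{"fingers":0.05,"dx":0,"dy":0,"dz":-0.06,"ax":0,"ay":0,"az":0}]' 60; python3 rel.py .41 .2 .18 -1.8; python3 cc.py 5
```

```text
time_s: 7.88
eef_pos: [0.4009, 0.2987, 0.0935]
ee_rot: [-3.139, -0.001, -0.31]
contact_force: [2.1, -1.1, 3.2]
opening: 0.0126
now 7.875 [0.4009 0.2987 0.0935] [-1.7985e+02 -5.0000e-02 -1.7760e+01] F [ 2.1 -1.1  3.2] M [-0.36 -0.48 -0.82] op 0.0126 q [-0.88  0.5   0.18  2.04 -0.15  0.61 -0.9 ]
d [ 0.0001 -0.0007  0.0067] a [-0.0027 -0.0009  0.0425]
time_s: 8.75
eef_pos: [0.4013, 0.2994, 0.1552]
ee_rot: [-3.136, -0.002, -0.309]
contact_force: [0.3, 0.2, -0.3]
opening: 0.0502
now 8.75 [0.4013 0.2994 0.1552] [-1.797e+02 -1.100e-01 -1.770e+01] F [ 0.3  0.2 -0.3] M [-0.    0.01 -0.04] op 0.0502 q [-0.9   0.39  0.21  2.01 -0.12  0.75 -0.93]
d [ 0.0386  0.0919 -0.0252] a [-0.0049 -0.0026 -0.2774]
```

View pics/c5.png

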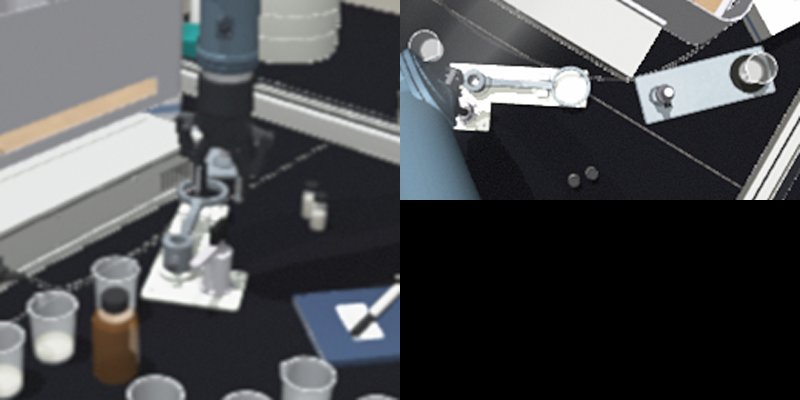

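```bash
python3 rel.py .4586 .2178 .13 -1.78
```

```text
now 8.85 [0.3999 0.2984 0.1531] [-1.7991e+02  1.0000e-02 -1.7680e+01] F [-0.3 -0.4 -0.2] M [-0.01 -0.   -0.02] op 0.0499 q [-0.9   0.4   0.21  2.01 -0.12  0.75 -0.93]
d [0.0804 0.0589 0.023 ] a [-0.0016 -0.     -0.2776]
```

```bash
python3 -m pendant '[{"fingers":0.06,"dx":0.03,"dy":0.022,"dz":0,"ax":0,"ay":0,"az":-0.1},{"fingers":0.06,"dx":0.06,"dy":0.044,"dz":0,"ax":0,"ay":0,"az":-0.2},{"fingers":0.06,"dx":0.08,"dy":0.059,"dz":0.01,"ax":-0.0015,"ay":0,"az":-0.278},{"fingers":0.06,"dx":0.0804,"dy":0.059,"dz":0.023,"ax":-0.0015,"ay":0,"az":-0.278},{"fingers":0.06,"dx":0.0804,"dy":0.059,"dz":0.023,"ax":-0.0015,"ay":0,"az":-0.278},{"fingers":0.06,"dx":0.0804,"dy":0.059,"dz":0.023,"ax":-0.0015,"ay":0,"az":-0.278}]' 60; python3 cc.py 6; python3 rel.py .4586 .2178 .026 -1.78
```

```text
time_s: 9.6
eef_pos: [0.4579, 0.2189, 0.1299]
ee_rot: [3.142, 0.001, -0.03]
contact_force: [-0.1, 0.2, 0.8]
opening: 0.06
now 9.7 [0.4584 0.2188 0.1304] [-1.7998e+02 -1.0000e-02 -1.7000e+00] F [0.2 0.1 0.2] M [-0.01 -0.01  0.03] op 0.0599 q [-0.66  0.44  0.16  2.   -0.11  0.71 -0.46]
d [0.0002 0.001  0.1044] a [-0.0004 -0.0002  0.0014]
```

View pics/c6.png

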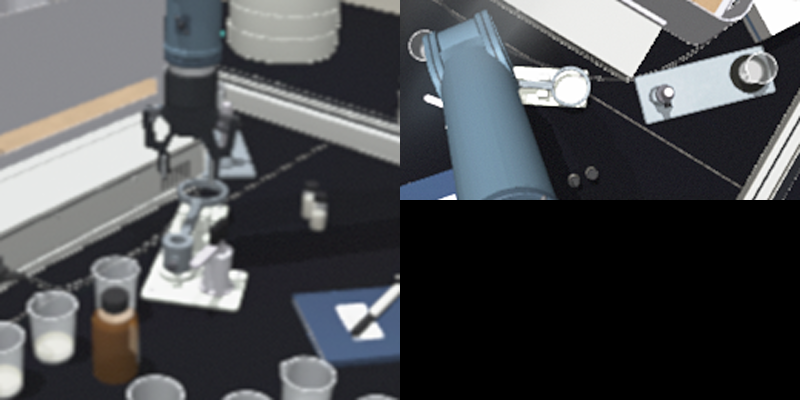

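```bash
python3 -m pendant '[{"fingers":0.06,"dx":0,"dy":0.001,"dz":0.05,"ax":0,"ay":0,"az":0.001},{"fingers":0.06,"dx":0,"dy":0.001,"dz":0.08,"ax":0,"ay":0,"az":0.001},{"fingers":0.06,"dx":0,"dy":0.001,"dz":0.1,"ax":0,"ay":0,"az":0.001},{"fingers":0.06,"dx":0,"dy":0.001,"dz":0.104,"ax":0,"ay":0,"az":0.001},{"fingers":0.06,"dx":0,"dy":0.001,"dz":0.104,"ax":0,"ay":0,"az":0.001},{"fingers":0.06,"dx":0,"dy":0.001,"dz":0.104,"ax":0,"ay":0,"az":0.001}]' 60; python3 cc.py 7; python3 rel.py .4586 .2178 .026 -1.78
```

```text
time_s: 10.45
eef_pos: [0.4594, 0.2172, 0.0272]
ee_rot: [-3.141, -0.002, -0.032]
contact_force: [0.7, -0.1, 0.3]
opening: 0.0603
now 10.55 [0.4593 0.2171 0.027 ] [-1.7996e+02 -8.0000e-02 -1.8300e+00] F [-0.6 -0.5  0.2] M [ 0.01 -0.   -0.01] op 0.0597 q [-0.62  0.63  0.12  2.03 -0.15  0.48 -0.43]
d [-0.0007 -0.0007  0.001 ] a [-0.0008 -0.0015 -0.0009]
```

View pics/c7.png

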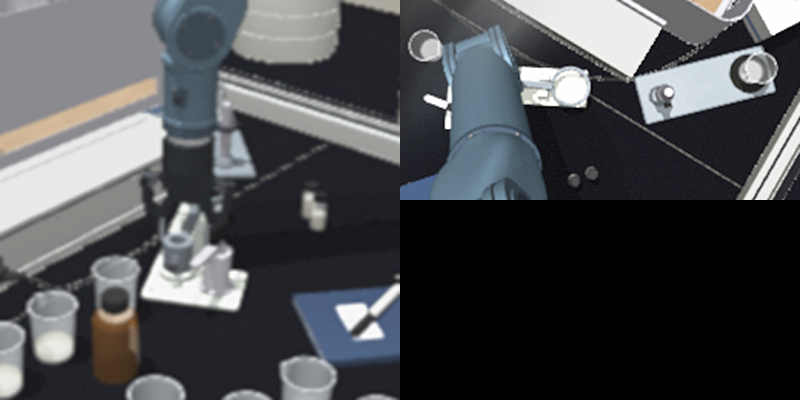

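```bash
python3 -m pendant '[{"fingers":0.03,"dx":0,"dy":0,"dz":0,"ax":0,"ay":0,"az":0},{"fingers":0.005,"dx":0,"dy":0,"dz":0,"ax":0,"ay":0,"az":0},{"fingers":0.005,"dx":0,"dy":0,"dz":0,"ax":0,"ay":0,"az":0},{"fingers":0.005,"dx":0,"dy":0,"dz":0,"ax":0,"ay":0,"az":0},{"fingers":0.005,"dx":0,"dy":0,"dz":0,"ax":0,"ay":0,"az":0},{"fingers":0.005,"dx":0,"dy":0,"dz":0,"ax":0,"ay":0,"az":0}]' 90; python3 rel.py .4586 .2178 .026 -1.78
```

```text
time_s: 11.3
eef_pos: [0.4589, 0.2168, 0.0265]
ee_rot: [-3.142, -0.0, -0.032]
contact_force: [-1.5, -0.7, 6.0]
opening: 0.0126
now 11.3 [0.4589 0.2168 0.0265] [-1.80e+02 -2.00e-02 -1.83e+00] F [-1.5 -0.7  6. ] M [-0.12  0.32  0.08] op 0.0126 q [-0.62  0.63  0.12  2.03 -0.15  0.48 -0.43]
d [-0.0003 -0.001   0.0005] a [-0.0001 -0.0004 -0.0009]
```

```bash
python3 -m pendant '[{"fingers":0.005,"dx":0,"dy":0,"dz":-0.003,"ax":0,"ay":0,"az":0},{"fingers":0.005,"dx":0,"dy":0,"dz":-0.006,"ax":0,"ay":0,"az":0},{"fingers":0.005,"dx":0,"dy":0,"dz":-0.009,"ax":0,"ay":0,"az":0},{"fingers":0.005,"dx":0,"dy":0,"dz":-0.009,"ax":0,"ay":0,"az":0}]' 90; python3 rel.py .4586 .2178 .026 -1.78; python3 cc.py 8
```

```text
time_s: 11.8
eef_pos: [0.4588, 0.2167, 0.0353]
ee_rot: [-3.142, -0.0, -0.032]
contact_force: [-0.1, 0.6, -5.5]
opening: 0.0128
now 11.8 [0.4588 0.2167 0.0353] [-1.80e+02 -2.00e-02 -1.83e+00] F [-0.1  0.6 -5.5] M [-0.    0.07 -0.01] op 0.0128 q [-0.63  0.62  0.12  2.03 -0.15  0.5  -0.43]
d [-0.0002 -0.001   0.0093] a [-0.     -0.0003 -0.0009]
```

View pics/c8.png

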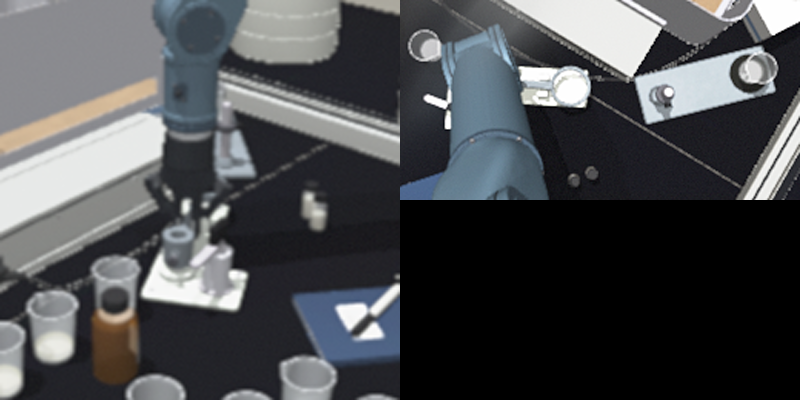

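```bash
python3 -m pendant '[{"fingers":0.005,"dx":0,"dy":0,"dz":-0.005,"ax":0,"ay":0,"az":0},{"fingers":0.005,"dx":0,"dy":0,"dz":-0.012,"ax":0,"ay":0,"az":0},{"fingers":0.005,"dx":0,"dy":0,"dz":-0.022,"ax":0,"ay":0,"az":0},{"fingers":0.005,"dx":0,"dy":0,"dz":-0.035,"ax":0,"ay":0,"az":0},{"fingers":0.005,"dx":0,"dy":0,"dz":-0.05,"ax":0,"ay":0,"az":0},{"fingers":0.005,"dx":0,"dy":0,"dz":-0.067,"ax":0,"ay":0,"az":0},{"fingers":0.005,"dx":0,"dy":0,"dz":-0.085,"ax":0,"ay":0,"az":0},{"fingers":0.005,"dx":0,"dy":0,"dz":-0.105,"ax":0,"ay":0,"az":0},{"fingers":0.005,"dx":0,"dy":0,"dz":-0.125,"ax":0,"ay":0,"az":0},{"fingers":0.005,"dx":0,"dy":0,"dz":-0.142,"ax":0,"ay":0,"az":0},{"fingers":0.005,"dx":0,"dy":0,"dz":-0.153,"ax":0,"ay":0,"az":0},{"fingers":0.005,"dx":0,"dy":0,"dz":-0.155,"ax":0,"ay":0,"az":0},{"fingers":0.005,"dx":0,"dy":0,"dz":-0.155,"ax":0,"ay":0,"az":0}]' 90; python3 rel.py .4594 -.1496 .19 15.65; python3 cc.py 9
```

```text
time_s: 13.52
eef_pos: [0.4584, 0.2166, 0.1899]
ee_rot: [3.141, 0.0, -0.032]
contact_force: [-0.1, 0.4, -4.4]
opening: 0.0129
now 13.525 [0.4584 0.2166 0.1899] [ 1.7998e+02  2.0000e-02 -1.8300e+00] F [-0.1  0.4 -4.4] M [-0.03  0.01 -0.04] op 0.0129 q [-0.68  0.35  0.19  1.96 -0.09  0.84 -0.48]
d [1.27e-02 3.66e-01 1.00e-04] a [ 3.000e-04  5.000e-04 -3.051e-01]
```

View pics/c9.png

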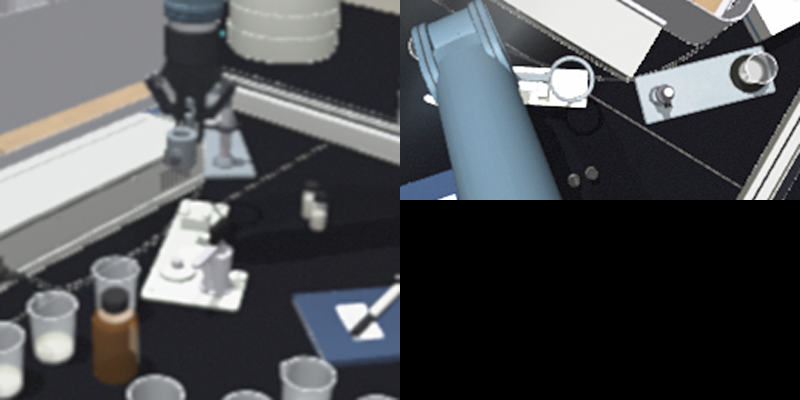

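View pics/side9.png

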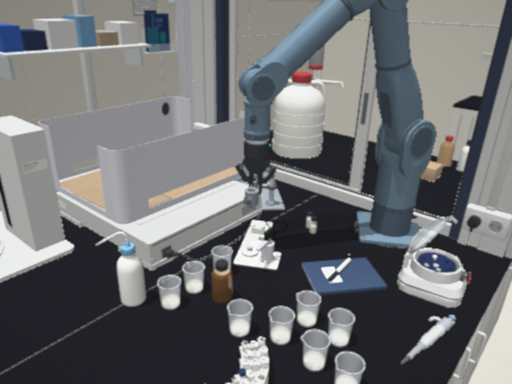

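```bash
python3 -m pendant '[{"fingers":0.005,"dx":-0.003,"dy":0.008,"dz":0,"ax":0,"ay":0,"az":0},{"fingers":0.005,"dx":-0.008,"dy":0.025,"dz":0,"ax":0,"ay":0,"az":0},{"fingers":0.005,"dx":-0.014,"dy":0.05,"dz":0,"ax":0,"ay":0,"az":0},{"fingers":0.005,"dx":-0.018,"dy":0.08,"dz":0,"ax":0,"ay":0,"az":0},{"fingers":0.005,"dx":-0.018,"dy":0.11,"dz":0,"ax":0,"ay":0,"az":0},{"fingers":0.005,"dx":-0.018,"dy":0.14,"dz":0,"ax":0,"ay":0,"az":0},{"fingers":0.005,"dx":-0.018,"dy":0.17,"dz":0,"ax":0,"ay":0,"az":0},{"fingers":0.005,"dx":-0.018,"dy":0.2,"dz":0,"ax":0,"ay":0,"az":0},{"fingers":0.005,"dx":-0.018,"dy":0.23,"dz":0,"ax":0,"ay":0,"az":0},{"fingers":0.005,"dx":-0.018,"dy":0.26,"dz":0,"ax":0,"ay":0,"az":-0.01},{"fingers":0.005,"dx":-0.018,"dy":0.285,"dz":0,"ax":0,"ay":0,"az":-0.02},{"fingers":0.005,"dx":-0.018,"dy":0.305,"dz":0,"ax":0,"ay":0,"az":-0.03},{"fingers":0.005,"dx":-0.018,"dy":0.317,"dz":0,"ax":0,"ay":0,"az":-0.032},{"fingers":0.005,"dx":-0.018,"dy":0.317,"dz":0,"ax":0,"ay":0,"az":-0.032}]' 90; python3 rel.py .4594 -.1496 .18 15.65; python3 cc.py 10
```

```text
time_s: 15.38
eef_pos: [0.43, -0.1004, 0.1902]
ee_rot: [3.141, 0.0, -0.002]
contact_force: [-0.4, -0.0, -4.4]
opening: 0.0124
now 15.375 [ 0.43   -0.1004  0.1902] [ 1.7999e+02  1.0000e-02 -1.2000e-01] F [-0.4 -0.  -4.4] M [ 0.02 -0.03 -0.  ] op 0.0124 q [-0.17  0.25  0.34  2.12 -0.12  0.79  0.24]
d [0.0295 0.0491 0.0102] a [ 1.000e-04  1.000e-04 -2.753e-01]
```

View pics/c10.png

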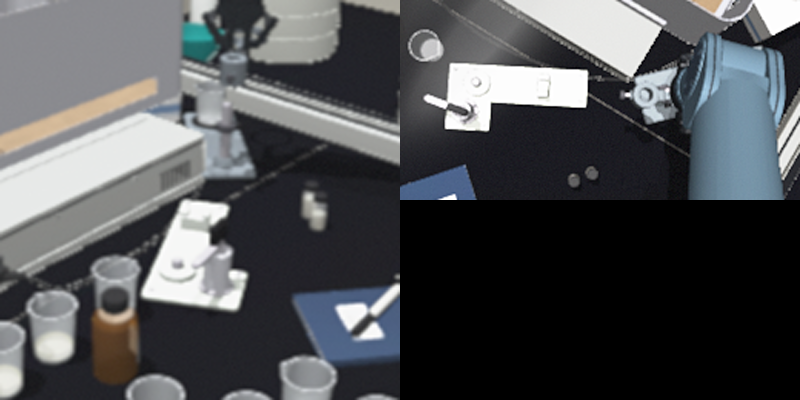

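View pics/top10.png

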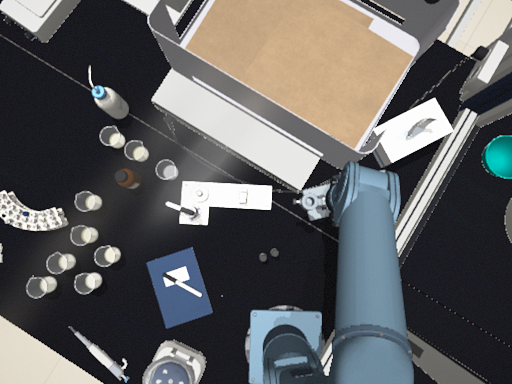

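```bash
python3 - <<'E'
from h import *
s=dict(np.load('pics/top10.npz')); W=cloud(s)
for u,v in[(400,200),(400,260),(405,300),(405,340),(410,365),(370,330),(380,370),(370,185),(345,180),(395,185),(372,168),(430,200),(400,240),(345,355),(340,370),(425,330),(420,375),(450,150)]: print(u,v,W[v,u].round(3))
E
```

```text
400 200 [ 0.41  -0.137  0.594]
400 260 [ 0.274 -0.33   0.061]
405 300 [ 0.148 -0.366  0.001]
405 340 [ 0.238 -0.076  0.771]
410 365 [ 0.219 -0.072  0.795]
370 330 [ 0.248 -0.036  0.773]
380 370 [ 0.217 -0.036  0.807]
370 185 [ 0.435 -0.092  0.58 ]
345 180 [ 0.445 -0.055  0.559]
395 185 [ 0.437 -0.137  0.572]
372 168 [ 0.558 -0.267 -0.002]
430 200 [ 0.456 -0.429  0.045]
400 240 [ 0.332 -0.336  0.047]
345 355 [ 0.226 -0.004  0.792]
340 370 [0.215 0.005 0.806]
425 330 [ 0.059 -0.428 -0.002]
420 375 [-0.074 -0.41   0.   ]
450 150 [ 0.613 -0.494  0.044]
```

View pics/side10.png

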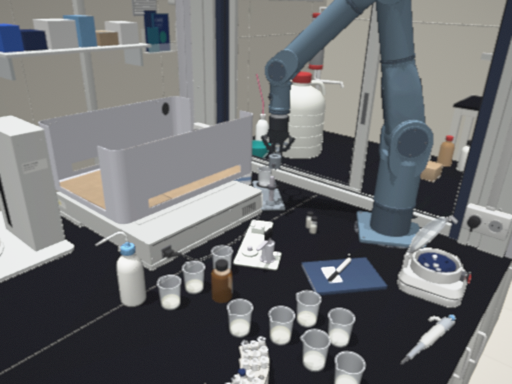

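```bash
python3 -m pendant '[{"fingers":0.005,"dx":0.003,"dy":0.005,"dz":0,"ax":0,"ay":0,"az":-0.03},{"fingers":0.005,"dx":0.008,"dy":0.015,"dz":0,"ax":0,"ay":0,"az":-0.09},{"fingers":0.005,"dx":0.016,"dy":0.027,"dz":0,"ax":0,"ay":0,"az":-0.16},{"fingers":0.005,"dx":0.023,"dy":0.039,"dz":0.003,"ax":0,"ay":0,"az":-0.23},{"fingers":0.005,"dx":0.028,"dy":0.047,"dz":0.007,"ax":0,"ay":0,"az":-0.27},{"fingers":0.005,"dx":0.0295,"dy":0.049,"dz":0.01,"ax":0,"ay":0,"az":-0.275},{"fingers":0.005,"dx":0.0295,"dy":0.049,"dz":0.01,"ax":0,"ay":0,"az":-0.275},{"fingers":0.005,"dx":0.0295,"dy":0.049,"dz":0.01,"ax":0,"ay":0,"az":-0.275}]' 90; python3 rel.py .4594 -.1496 .1625 15.65; python3 - <<'E'
from h import *
snap('side','pics/side11.png');snap('top','pics/top11.png')
a=cv2.imread('pics/side11.png')[120:230,220:310]; b=cv2.imread('pics/top11.png')[160:240,285:405]
o=np.zeros((550,800,3),np.uint8); a=cv2.resize(a,(360,440),interpolation=2); o[:440,:360]=a; b=cv2.resize(b,(436,291),interpolation=2); o[:291,362:798]=b; cv2.imwrite('pics/c11.png',o)
E
```

```text
time_s: 16.48
eef_pos: [0.46, -0.1479, 0.1803]
ee_rot: [-3.141, 0.0, 0.275]
contact_force: [-0.1, -0.2, -5.1]
opening: 0.0129
now 16.475 [ 0.46   -0.1479  0.1803] [-179.99    0.     15.78] F [-0.1 -0.2 -5.1] M [-0.02  0.04 -0.04] op 0.0129 q [-0.03  0.33  0.3   2.03 -0.14  0.8   0.62]
d [-0.001   0.0015  0.0178] a [-0.0002  0.      0.0023]
```

View pics/c11.png

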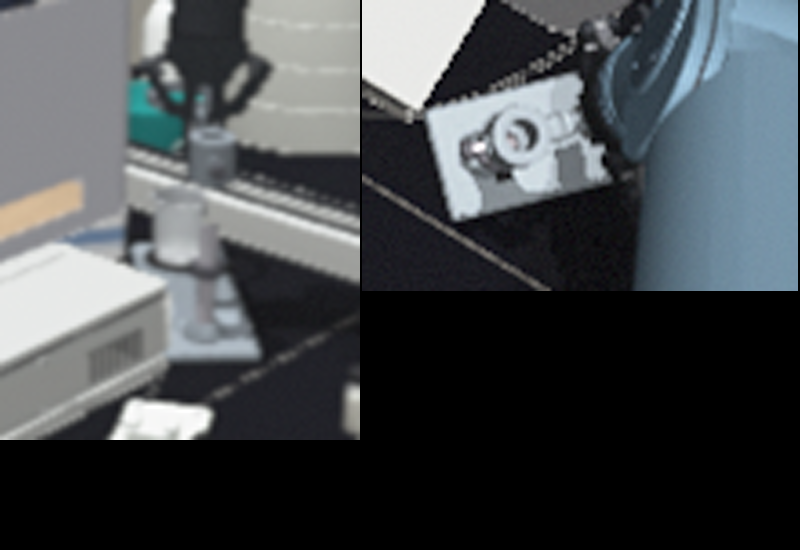

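```bash
cat > ov.py <<'E'
from m import *
import sys
n=sys.argv[1]; bx,by,zu=map(float,sys.argv[2:5])  # bore, underside mm
ths=np.radians(float(sys.argv[5])); cx_,cy_=map(float,sys.argv[6:8])
outs=[]
for cam,(u0,v0,w,h,k) in(('top',(300,175,50,40,8)),('side',(250,130,60,75,7))):
    s=dict(np.load(f'pics/{cam}{n}.npz'))
    a=cv2.resize(cv2.cvtColor(s['img'],cv2.COLOR_RGB2BGR)[v0:v0+h,u0:u0+w],None,fx=k,fy=k,interpolation=2)
    def circ(x,y,z,r,c):
        t=np.linspace(0,2*np.pi,60); p=np.array([proj(s,[(x+r*np.cos(q))/1000,(y+r*np.sin(q))/1000,z/1000]) for q in t])
        cv2.polylines(a,[((p-[u0,v0]+.5)*k).astype(np.int32)],True,c,1)
    circ(bx,by,zu+45,22,(0,0,255)); circ(bx,by,zu+45,11.5,(0,0,255)); circ(bx,by,zu,22,(0,128,255))
    circ(cx_,cy_,130,9.5,(0,255,0)); circ(cx_,cy_,92,17.5,(0,255,0)); circ(cx_,cy_,15,9.5,(0,255,0))
    outs.append(a)
o=np.zeros((530,825,3),np.uint8); o[:320,:400]=outs[0]; o[:525,402:822]=outs[1]; cv2.imwrite(f'pics/ov{n}.png',o[:530,:800])
E
python3 - <<'E'
import numpy as np
b=np.radians(-74.22); print(np.array([460,-147.9])-61*np.array([np.cos(b),np.sin(b)]))
E
python3 ov.py 11 443.4 -89.2 177.8 -74 443.2 -91.8
```

```text
[443.41139447 -89.1989083 ]
```

View pics/ov11.png

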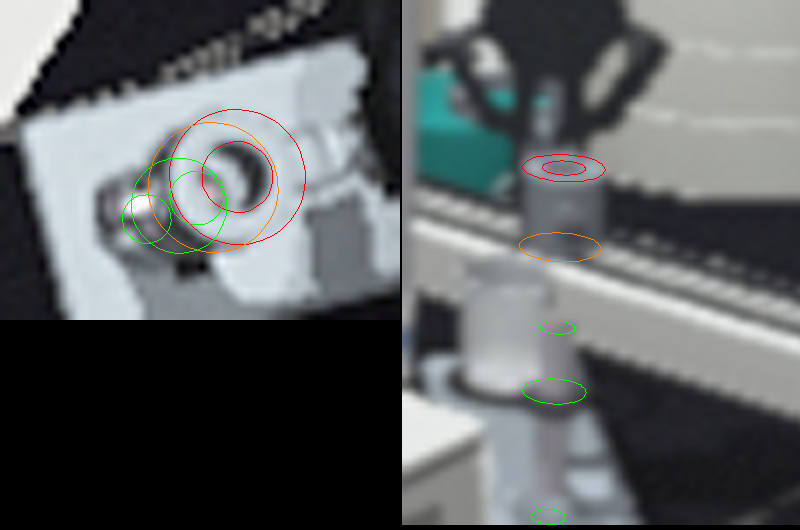

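```bash
python3 ov.py 0 443.4 -89.2 -500 -74 443.2 -91.8
```

```text
(no output)
```

View pics/ov0.png

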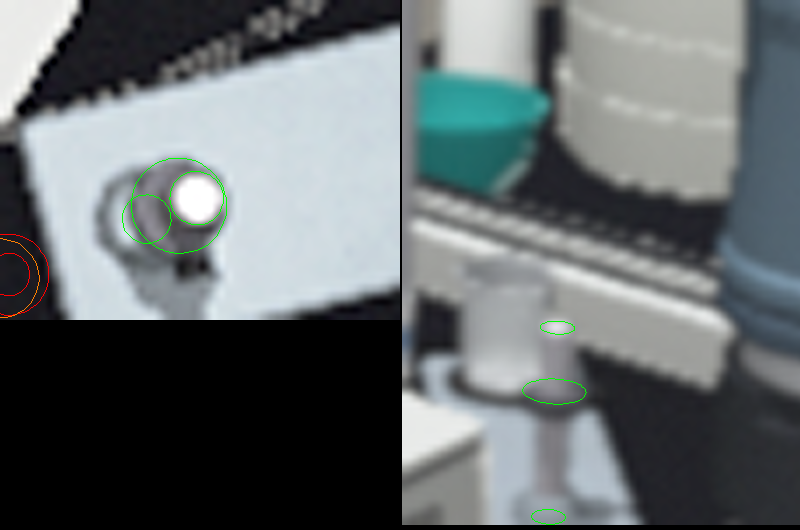

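```bash
python3 -m pendant '[{"fingers":0.005,"dx":-0.001,"dy":0.001,"dz":0.004,"ax":0,"ay":0,"az":0.002},{"fingers":0.005,"dx":-0.001,"dy":0.0024,"dz":0.009,"ax":0,"ay":0,"az":0.002},{"fingers":0.005,"dx":-0.001,"dy":0.0024,"dz":0.014,"ax":0,"ay":0,"az":0.002},{"fingers":0.005,"dx":-0.001,"dy":0.0024,"dz":0.0175,"ax":0,"ay":0,"az":0.002},{"fingers":0.005,"dx":-0.001,"dy":0.0024,"dz":0.0175,"ax":0,"ay":0,"az":0.002},{"fingers":0.005,"dx":-0.001,"dy":0.0024,"dz":0.0175,"ax":0,"ay":0,"az":0.002},{"fingers":0.005,"dx":-0.001,"dy":0.0024,"dz":0.0175,"ax":0,"ay":0,"az":0.002}]' 90; python3 - <<'E'
from h import *
snap('side','pics/side12.png');snap('top','pics/top12.png')
for i in range(3): print(manip.read_state()['eef_pos'],np.degrees(manip.read_state()['ee_rot']))
E
python3 ov.py 12 443.2 -91.8 160 -74 443.2 -91.8
```

```text
time_s: 17.45
eef_pos: [0.46, -0.1511, 0.1629]
ee_rot: [3.141, -0.0, 0.273]
contact_force: [0.7, 0.0, -5.6]
opening: 0.0125
[ 0.45989967 -0.15112318  0.16288019] [ 1.79984909e+02 -2.19175197e-02  1.56473553e+01]
[ 0.45989967 -0.15112318  0.16288019] [ 1.79984909e+02 -2.19175197e-02  1.56473553e+01]
[ 0.45989967 -0.15112318  0.16288019] [ 1.79984909e+02 -2.19175197e-02  1.56473553e+01]
```

View pics/ov12.png

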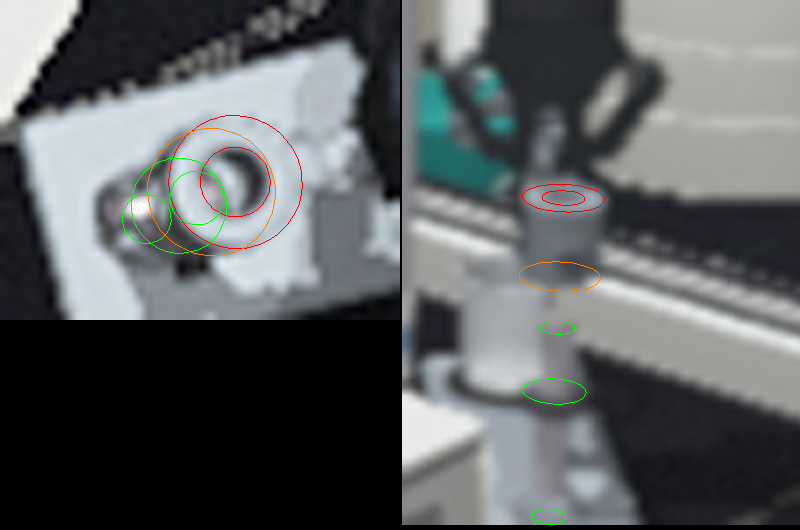

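View pics/side12.png

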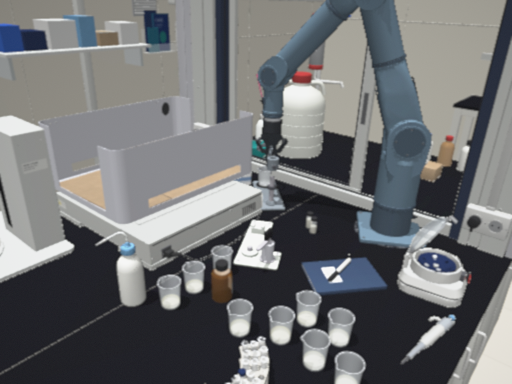

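View pics/top12.png

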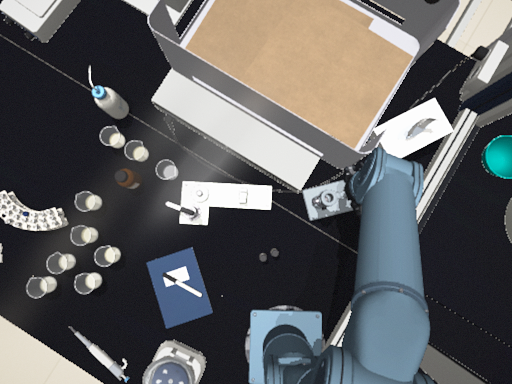

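```bash
python3 - <<'E'
from m import *
th=np.radians(-74.35); o=np.array([443.2,-91.8]); outs=[]
for cam,(u0,v0,w,h,k) in(('side',(245,140,50,65,9)),('top',(308,178,36,32,9))):
    s=dict(np.load(f'pics/{cam}12.npz'))
    base=cv2.resize(cv2.cvtColor(s['img'],cv2.COLOR_RGB2BGR)[v0:v0+h,u0:u0+w],None,fx=k,fy=k,interpolation=2); a=base.copy()
    def circ(x,y,z,r,c):
        t=np.linspace(0,2*np.pi,90); p=np.array([proj(s,[(x+r*np.cos(q))/1000,(y+r*np.sin(q))/1000,z/1000]) for q in t])
        cv2.polylines(a,[((p-[u0,v0]+.5)*k).astype(np.int32)],True,c,1)
    r=W2(o,th,(190,0)); circ(*r,160+29.5,40,(0,0,255)); circ(*r,160+15.5,40,(0,128,255))
    circ(*o,205,22,(0,0,255)); circ(*o,205,11.5,(0,0,255));circ(*o,160,22,(0,128,255))
    outs+= [a] if cam=='side' else [a,base]
O=np.zeros((585,790,3),np.uint8); O[:585,:450]=outs[0]; O[:288,455:779]=outs[1]; O[292:580,455:779]=outs[2]; cv2.imwrite('pics/z12.png',O)
s=dict(np.load('pics/side12.npz')); W=cloud(s); 
E
```

```text
(no output)
```

View pics/z12.png

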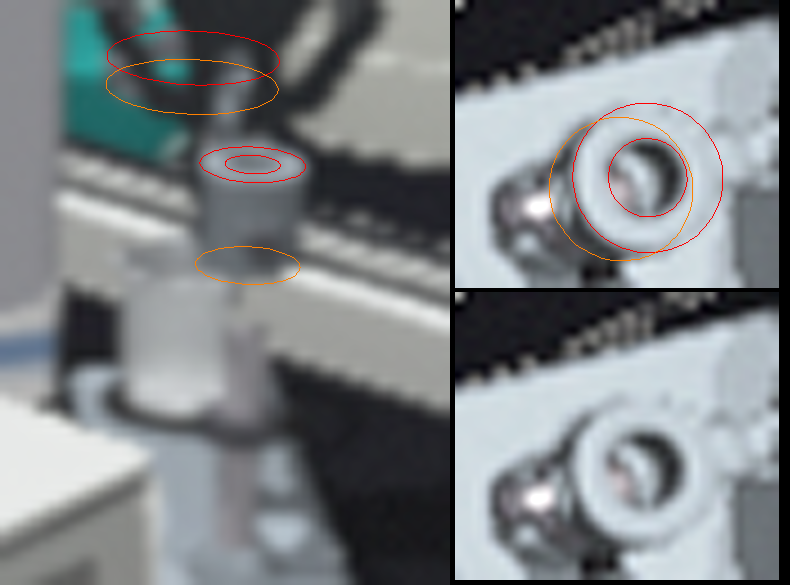

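```bash
python3 - <<'E'
from m import *
th=np.radians(-74.35); o=np.array([443.2,-91.8]); outs=[]
s=dict(np.load('pics/side12.npz'));u0,v0,w,h,k=246,125,44,50,9
r=W2(o,th,(190,0))
base=cv2.resize(cv2.cvtColor(s['img'],cv2.COLOR_RGB2BGR)[v0:v0+h,u0:u0+w],None,fx=k,fy=k,interpolation=cv2.INTER_NEAREST); a=base.copy()
for R in(40,33):
  for z in(189.5,175.5):
    t=np.linspace(0,2*np.pi,90); p=np.array([proj(s,[(r[0]+R*np.cos(q))/1000,(r[1]+R*np.sin(q))/1000,z/1000]) for q in t])
    cv2.polylines(a,[((p-[u0,v0]+.5)*k).astype(np.int32)],True,(0,0,255),1)
O=np.hstack([base,a]); O=np.clip(O.astype(float)*1.5,0,255).astype(np.uint8); cv2.imwrite('pics/r12.png',O)
W=cloud(s); q=W[125:165,246:290]; m=(np.linalg.norm(q[...,:2]*1000-r,axis=-1)<50)&(q[...,2]>.1)&(q[...,2]<.25); print(m.sum(), (q[m]*1000).round()[:25].tolist())
E
```

```text
39 [[512.0, -304.0, 192.0], [508.0, -310.0, 190.0], [519.0, -295.0, 189.0], [516.0, -309.0, 185.0], [511.0, -301.0, 188.0], [507.0, -305.0, 187.0], [503.0, -307.0, 187.0], [533.0, -281.0, 188.0], [515.0, -302.0, 183.0], [511.0, -305.0, 183.0], [507.0, -303.0, 183.0], [504.0, -311.0, 181.0], [532.0, -271.0, 187.0], [511.0, -301.0, 179.0], [507.0, -304.0, 179.0], [503.0, -309.0, 177.0], [482.0, -315.0, 177.0], [477.0, -306.0, 181.0], [472.0, -303.0, 182.0], [530.0, -263.0, 186.0], [525.0, -257.0, 188.0], [472.0, -299.0, 179.0], [531.0, -265.0, 181.0], [524.0, -252.0, 185.0], [518.0, -241.0, 189.0]]
```

View pics/r12.png

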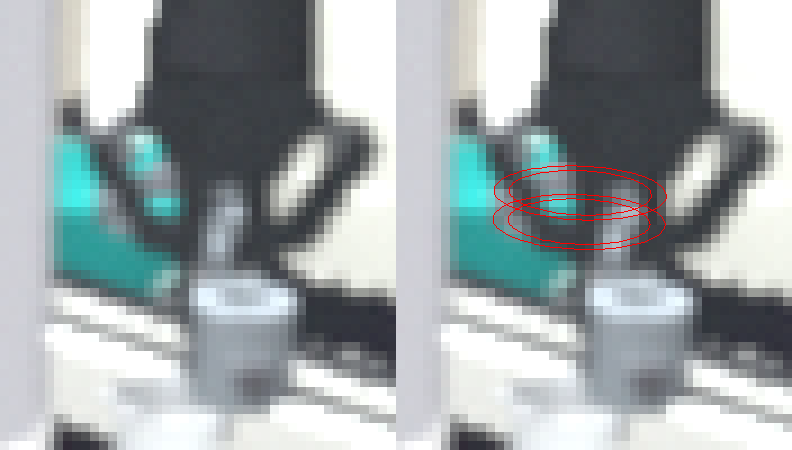

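```bash
python3 -m pendant '[{"fingers":0.005,"dx":0,"dy":0,"dz":0,"ax":0,"ay":0,"az":0},{"fingers":0.005,"dx":0,"dy":0,"dz":0,"ax":0,"ay":0,"az":0},{"fingers":0.005,"dx":0,"dy":0,"dz":0,"ax":0,"ay":0,"az":0},{"fingers":0.005,"dx":0,"dy":0,"dz":0,"ax":0,"ay":0,"az":0}]'; python3 - <<'E'
from h import *
s=snap('top','pics/top13.png'); W=cloud(s); p=W[195:230,160:215]; 
q=p[(p[...,2]>.07)&(p[...,2]<.13)]; print('catch heights',np.percentile(q[:,2],[5,50,95,100]).round(4))
a=dict(np.load('pics/top0.npz'))['img'].astype(int); d=abs(s['img'].astype(int)-a).sum(-1)[150:200,100:178]>90; print('bystander diff px',d.sum())
d=abs(s['img'].astype(int)-dict(np.load('pics/top12.npz'))['img'].astype(int)).sum(-1)>90; print('drift px',d.sum())
print(manip.read_state()['dq'].round(3)); manip.finish_job()
E
```

```text
time_s: 18.05
eef_pos: [0.4598, -0.1511, 0.1627]
ee_rot: [3.141, -0.0, 0.273]
contact_force: [0.8, 0.5, -4.8]
opening: 0.0127
catch heights [0.0712 0.0869 0.1179 0.1207]
bystander diff px 0
drift px 10
[ 0.001  0.001  0.    -0.    -0.    -0.     0.001]
the job is handed in; nothing more can be done
```

I released the catch, lifted the ring arm out of the dock, and handed the job in after about 18 s. The arm is still gripped over the stand.

**What I did**
- **Catch:** I pressed the knob down about 7.5 mm, turned it anticlockwise until it met its stop, then eased it back up. In the pictures the finger points clear of the arm and the knob is up; depth readings put its top at about 118 mm, against 116 mm nominal.
- **Lift:** I gripped the beam about 1 mm to the ring side of the balance point at 90 N and lifted it straight. The moments at the wrist stayed near zero, so it did not tip.

**Last checks**
- **Bore and column:** in the overhead view the bore is in line with the column to about 1 mm, and the side view agrees. The boss's underside is at about 160 mm, 3 cm above the column top.
- **Level:** the gripper is vertical to within 0.05°. The ring's depth points read 177 to 192 mm, against 175.5 to 189.5 mm if level.
- **Ring over the beaker:** most of the ring was hidden from the cameras. I judged its position from those depth points and the arm's direction, and it agrees with the mat's position.
- **Surroundings:** the near beaker and amber bottle look unchanged, and I saw no sign of contact with the stand or its beaker.

**What went less well**
- **Hard press:** the first press bottomed out at about 47 N of vertical wrist force, through the fingers on the knob. I eased it straight back to about 14 N before turning.
- **Position disagreement:** the knob sat about 2 mm from where I had measured it. I shifted the beam grip to allow for that and set the final position from the camera views.

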